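# Find and mark the balance point of a dent bar

### The arm

A 7-joint arm with a two-finger parallel gripper is mounted at the origin on the work surface. World frame = base frame: x ahead of the robot, y to its left, z up, the work surface at z = 0. Lengths are in mm, angles in rad, forces in N, time in s.
With the tool pointing down it reaches from about 350 to 900 mm from the base axis. Payload 19.9 kg.
Tool frame: the origin (TCP) lies midway between the tips of the shut fingers; the grasp point (between the pads) lies 19 mm behind it; z points along the fingers, y is the line along which they close (so a half turn about z gives the same grasp; the last joint's range is limited). The gripper opens to 85 mm and grips with 20 to 120 N. Pads are 22 mm wide; open, the fingers measure 114 mm over their backs; the gripper's body (76 mm by 85 mm) begins 54 mm behind the grasp point. The pads swing forward as they close: fully open they stand 13 mm farther back than shut.
Start: joints at [-0.042, 0.417, -0.01, 1.614, 0.005, 1.111, -0.053], TCP at [624.981, 0.003, 231.26] pointing down, gripper open.
Joint ranges: [-2.81, 2.81], [-0.39, 2.02], [-1.27, 1.25], [0.06, 2.57], [-1.19, 4.33], [0.19, 2], [-2.82, 2.82]. Speed limits (rad/s): [1.89, 1.89, 2.39, 2.39, 3.01, 3.01, 3.01].

### API

Orientations are given as a unit quaternion [w, x, y, z].
In Python, from bench import robot gives the robot as it stands. The module is installed in compiled form; this text tells all that it offers.
- The arm moves only by the tool jog_arm, never from a script. Its argument "commands" is a list of rows, each a list of 6 numbers: the shift along the tool's x, y, z in m, then the turn, a rotation vector about the tool's x, y, z in degrees. In form: [[dx, dy, dz, wx, wy, wz], ...]. A call has 1 to 20 rows; each row shifts and turns the commanded pose from where the row before left it, along the tool's axes as they then stand; what a row does not reach is not made up. A row lasts 1/10 s, in which the tool goes at most 50 mm and 8.59 degrees, less where a joint would pass 70% of its speed; a pose out of reach is approached as far as the arm can. A call is refused whole if a number of a shift passes 0.05 or a number of a turn 8.59, either way. A call with a gripper value outside its range is refused whole. "gripper" is the finger opening in m, from 0 to 0.0854, set as the call begins (left out, the last holds). The fingers move at their own pace and stop on an object; "force" is the grip in N (left out, the last holds). Time passes only in rows, so rows that do not move let the fingers close. It gives the time, the measured TCP pose, the force, the opening and the grip force at its end, in the units of the state.
- robot.state(): the state, without advancing time (a new reading comes with each control period).
- robot.grab_frame(name): name is "scene" or "side" or "wrist"; returns the picture (480x640x3 uint8, blue, green, red); there is no depth.
- robot.calibration(name): a dict with "mtx" (3x3 intrinsics, pixels), "origin" and "orientation" of the camera in the world. Camera axes: x right, y up, looking along -z (the intrinsics and any distortion apply to the point x, -y, -z); pixel columns grow to the right and rows downward; lengths in mm; the calibration is good to about 2 mm. A picture is of the moment at which its call begins: read the wrist's pose just before it. calibration takes no time and is no camera call; for the wrist camera it gives the pose at the moment of the call.
- robot.job_done(): hands the job in; it is judged then, once.
The state is a dict: "t": time; "joint_pos": joint angles; "qvel": joint speeds; "joint_efforts": joint torques, N m; "tool_pos": TCP position; "tcp_rot": TCP orientation; "contact_force": force on the tool from outside, world axes, zero at the start; "torque": the same for the moment, N m; "grip_width": finger opening in mm; "gripper_force": force on a finger pad.
Only numpy, scipy, OpenCV 4.12 (cv2) and the standard library are available. Lean on these libraries where they do the work, as an engineer would, in place of code of your own. Each camera call takes 0.05 s, during which the arm holds its last target. There are 200 camera calls.

### The job

Slide the steel dent bar along the knife edge, without lifting it away or pressing it hard onto the edge, until it balances level and squarely across the edge by itself, clear of both rests, with your hand off it. Then push the marking pin down onto the bar, firmly but not hard, so that it marks the balance point, and leave the pin down on the bar and the bar still balanced. Leave everything else on the bench alone.

Things in the scene. Friction and masses are not known exactly. Their poses are not given: they have to be found in the camera images.
- bar: steel dent bar 280 mm long (own y axis) x 18 wide x 12 thick, a 16 mm ball on its +y end (ball centre 152 mm from the middle); y axis as the edge's. Origin: middle of its underside. Mass 0.48-0.63 kg. A hidden plug puts its balance point up to 22 mm either side of the middle along y. It starts tipped on the +y rest, balance point 15-70 mm past the edge
- edge: fixed blunt steel knife edge: blade along its own x (50 mm), flat top 8 mm wide along y. Origin: middle of the flat top, 70 mm above the bench; a base plate 130 x 250 x 12 mm under it. A bar whose balance point is within about 3 mm of the origin along y stays level on it (to about 0.02 rad); otherwise it tips onto a rest. It may rock a while first. The blade hardly yields
- rests: two fixed brass posts, 8 mm thick, under the bar, 80 mm to the +y and -y side of the edge; their flat tops are 4 mm lower than the edge, so a tipped bar slopes by 0.05 rad. Origin: midway between their tops
- pin (a joint): the marking pin, upright over the middle of the edge: how far it has been pushed down, in m, 0 to 0.035 (start 0 to 0.006). At 0 its tip is 25 mm above the top of a level bar, so it meets a level bar at 0.025. It moves stiffly (2 N of friction) and stays where it is left; no spring.
- pin_top (a point): centre of the top of the pin's round knob (28 mm across, 12 thick), 80 mm above the pin's tip, 117 mm above the edge with the pin at 0; push here straight down. The pin's guide arm, 18 mm wide, 122-134 mm above the bench (22 mm block round the pin: 120-136 mm), comes from an 18 mm square column 62 mm to the edge's +x side
- bell: bystander: black plastic clarinet bell standing on its wide end, 76 mm across, 100 mm tall; origin under its centre
- cup: bystander: pewter cup 68 mm across, 75 mm tall; origin under its centre
- key: bystander: small chrome throat key about 75 mm long, lying flat; origin under its middle
- slick: bystander: pad slick, yellow handle and thin steel blade, 167 mm long, 10 mm thick, lying flat; origin where the handle meets the blade
- jar: bystander: small jar 44 mm across, 40 mm tall; origin under its centre

How it is judged (in metres and radians):
On the way, in this order (a step that is already met when the one before it is completed fails the run):
1. the bar balances level on the edge, clear of the rests, the hand off it and the pin not yet on it (angle between bar's own z axis and vertical below 0.035 rad and contact force between bar and rests below 0.05 N and contact force between bar and edge above 1.5 N and z of bar in the frame of edge between -0.003 and 0.003 m and angle between the y axis of bar and the y axis of edge, either way round below 0.12 rad and x of bar in the frame of edge between -0.009 and 0.009 m and contact force between bar and the fingers below 0.05 N and angular speed of bar below 0.2 rad/s and value of joint pin below 0.02 m), for 0.7 s.
2. the pin is pressed onto the balanced bar with more than 1.5 N (angle between bar's own z axis and vertical below 0.035 rad and contact force between bar and rests below 0.05 N and contact force between bar and edge above 1.5 N and z of bar in the frame of edge between -0.003 and 0.003 m and angle between the y axis of bar and the y axis of edge, either way round below 0.12 rad and x of bar in the frame of edge between -0.009 and 0.009 m and contact force between bar and pin above 1.5 N), for 0.1 s.
At the end, for the whole second after the job is handed in: The bar lies on the knife edge level to 0.035 rad, touching neither rest, at rest and released, within 9 mm sideways of the middle of the edge and squarely across it to 0.12 rad, and the pin is down on it (joint above 0.023) (angle between bar's own z axis and vertical below 0.035 rad and contact force between bar and rests below 0.05 N and contact force between bar and edge above 1.5 N and z of bar in the frame of edge between -0.003 and 0.003 m and angle between the y axis of bar and the y axis of edge, either way round below 0.12 rad and x of bar in the frame of edge between -0.009 and 0.009 m and contact force between bar and the fingers below 0.05 N and angular speed of bar below 0.1 rad/s and value of joint pin above 0.023 m).
It fails at once if the bar pressed onto the edge with more than 22 N (contact force between bar and edge above 22 N).
It fails at once if the pin pressed onto the bar with more than 16 N (contact force between bar and pin above 16 N).
It fails at once if the bar lifted away from the edge (its middle over 12 mm above it) (z of bar in the frame of edge above 0.012 m).
It fails at once if one of the five bystanders moved by more than 15 mm (distance of any of bell, cup, key, slick, jar from where it was at the start of the episode above 0.015 m).
It also fails if it takes over 72 s, if anything falls off the work surface, if the arm or the gripper's body presses on something with over 40 N, if the wrist force passes 120 N, or if a joint passes its speed limit or range.

## Working session

There is one attempt and no reset: what is moved stays moved. The work goes in short steps, Python scripts to look and compute and a tool call to move; the robot and the scene stay as the last step left them, time stands still between calls to the robot, and variables do not carry over. Pictures are saved under pics/ and viewed, at most 10 in all, crops included, and the job is handed in when it is done.

Besides the shell and the picture viewer there is one more tool, called after "Request:" by a JSON object that holds its "op" and its "data", one argument or row to a line. jog_arm: Moves the arm, as the interface text tells. Its arguments: {"type":"object","properties":{"commands":{"type":"array","items":{"type":"array","items":{"type":"number"}}},"gripper":{"type":"number"},"force":{"type":"number"}},"required":["commands"]}

```bash
mkdir -p pics; cat > h.py <<'E'
import cv2,numpy as np
from scipy.spatial.transform import Rotation as R
from bench import robot
def cal(n):
    c=robot.calibration(n);q=c["orientation"]
    return np.array(c["mtx"]),np.array(c["origin"]),R.from_quat([q[1],q[2],q[3],q[0]]).as_matrix()
def ray(C,u,v):
    K,o,M=C;d=np.linalg.inv(K)@[u,v,1];return o,M@(d*[1,-1,-1])
def onz(C,u,v,z):
    o,d=ray(C,u,v);return o+d*(z-o[2])/d[2]
def pix(C,p):
    K,o,M=C;q=(M.T@(np.array(p)-o))*[1,-1,-1];q=K@q;return q[:2]/q[2]
def tri(C1,a,C2,b):
    o1,d1=ray(C1,*a);o2,d2=ray(C2,*b)
    s=np.linalg.lstsq(np.c_[d1,-d2],o2-o1,rcond=None)[0]
    p,q=o1+s[0]*d1,o2+s[1]*d2;return (p+q)/2,np.linalg.norm(p-q)
E
python3 - <<'E'
from h import *
for n in("scene","side","wrist"):
    cv2.imwrite(f"pics/{n}0.png",robot.grab_frame(n));K,o,M=cal(n);print(n,K.round(0).tolist(),o.round(0),(-M[:,2]).round(2),robot.calibration(n).keys())
print(robot.state())
E
```

```text
scene [[521.0, 0.0, 316.0], [0.0, 521.0, 245.0], [0.0, 0.0, 1.0]] [1207.  -49. 1136.] [-0.53 -0.   -0.85] dict_keys(['mtx', 'origin', 'orientation'])
side [[594.0, 0.0, 320.0], [0.0, 594.0, 238.0], [0.0, 0.0, 1.0]] [395. 712. 809.] [ 0.2  -0.73 -0.65] dict_keys(['mtx', 'origin', 'orientation'])
wrist [[335.0, 0.0, 318.0], [0.0, 335.0, 238.0], [0.0, 0.0, 1.0]] [625.  79. 374.] [-0.   -0.31 -0.95] dict_keys(['mtx', 'origin', 'orientation'])
{'t': 0.15, 'joint_pos': array([-0.04147837,  0.4178266 , -0.01030643,  1.61399939,  0.0047048 ,
        1.11071238, -0.05302586]), 'qvel': array([-7.62246887e-04, -1.94230424e-03,  1.06773506e-03, -3.08374380e-04,
        1.17200467e-03,  1.00155342e-03,  5.82711760e-05]), 'joint_efforts': array([ 4.94602627e-04, -8.64738035e+01,  6.78995568e-01, -4.35059202e+01,
        1.90656655e-02,  5.86454262e-03, -4.75439651e-05]), 'tool_pos': array([ 6.24746358e+02, -1.91002092e-02,  2.30825718e+02]), 'tcp_rot': array([-2.96386311e-04,  7.07118979e-01,  7.07094433e-01, -3.53238848e-04]), 'contact_force': array([ 0.5047123 , -0.57189728,  0.20483849]), 'torque': array([-0.05626288, -0.04378411,  0.00392042]), 'gripper_force': 0.0, 'grip_width': 85.11338477617042}
```

View pics/scene0.png

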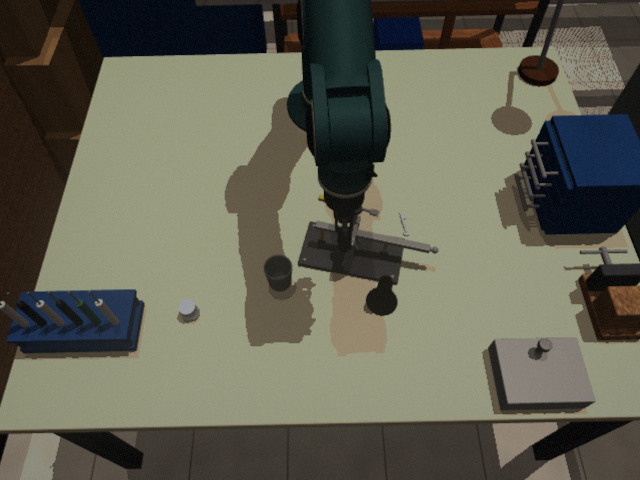

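View pics/side0.png

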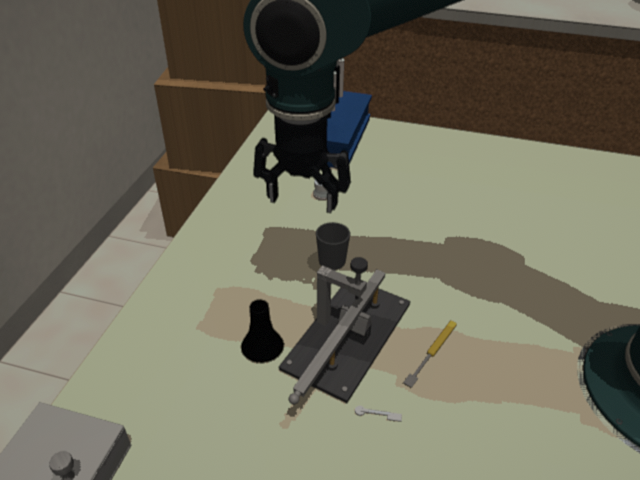

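View pics/wrist0.png

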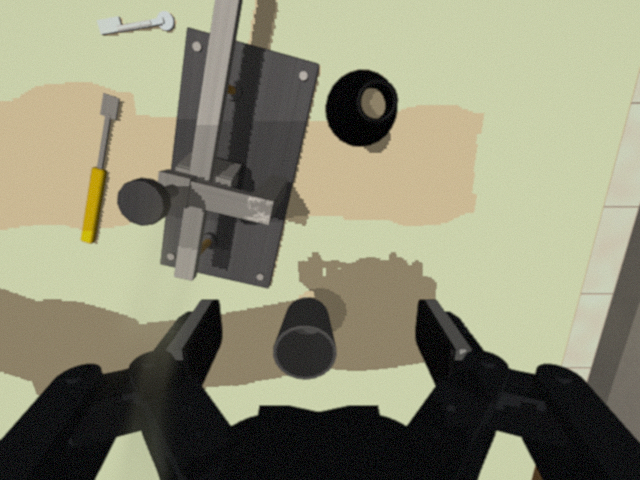

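The wrist view shows the base plate with corners at about (187,28), (318,65), (162,265), (270,287). The bar runs from about (228,0) to (185,278), the knob is at (143,201) and the bell at (362,105). The ball is at about (435,250) in the scene view and (295,398) in the side view.

```bash
python3 - <<'E'
from h import *
W,S,D=cal("wrist"),cal("scene"),cal("side")
c=[onz(W,*p,12) for p in((187,28),(318,65),(270,287),(162,265))]
for p in c:print(p.round(1))
print("len",[np.linalg.norm(c[i]-c[(i+1)%4]).round() for i in range(4)],"mid",np.mean(c,0).round(1))
yv=(c[0]+c[1]-c[2]-c[3]);print("yaw",np.degrees(np.arctan2(-yv[0],yv[1])))
print("side corners",[onz(D,*p,12).round(0).tolist() for p in((281,368),(346,400),(409,300))])
print("ball",tri(S,(435,250),D,(295,398)))
print("knob z185",onz(W,143,201,185).round(1),tri(W,(143,201),D,(359,264)))
# bar top edges in wrist
for p in((216,0),(242,0),(175,278),(197,279)):print("bar",onz(W,*p,80).round(1))
print("bell",onz(W,374,103,100).round(),"bell D",onz(D,259,303,100).round(),"col",onz(W,260,208,134).round())
im=cv2.imread("pics/side0.png");cv2.imwrite("pics/c1.png",cv2.resize(im[230:430,230:430],(600,600),interpolation=2))
E
```

```text
[500.5 170.5  12. ]
[624.1 138.9  12. ]
[566.8 -99.   12. ]
[442.3 -70.8  12. ]
len [np.float64(128.0), np.float64(245.0), np.float64(128.0), np.float64(248.0)] mid [533.4  34.9  12. ]
yaw -13.549640085833136
side corners [[618.0, 144.0, 12.0], [501.0, 174.0, 12.0], [441.0, -68.0, 12.0]]
ball (array([567.22835196, 229.78836731,  66.49958077]), np.float64(3.389090749977529))
knob z185 [524.4  40.2 185. ] (array([519.84572712,  38.39802323, 176.74201615]), np.float64(0.4136416201123048))
bar [547.8 171.6  80. ]
bar [567.3 171.6  80. ]
bar [487.2 -56.1  80. ]
bar [508.1 -57.1  80. ]
bell [667.  98. 100.] bell D [670.  93. 100.] col [582.  25. 134.]
```

View pics/c1.png

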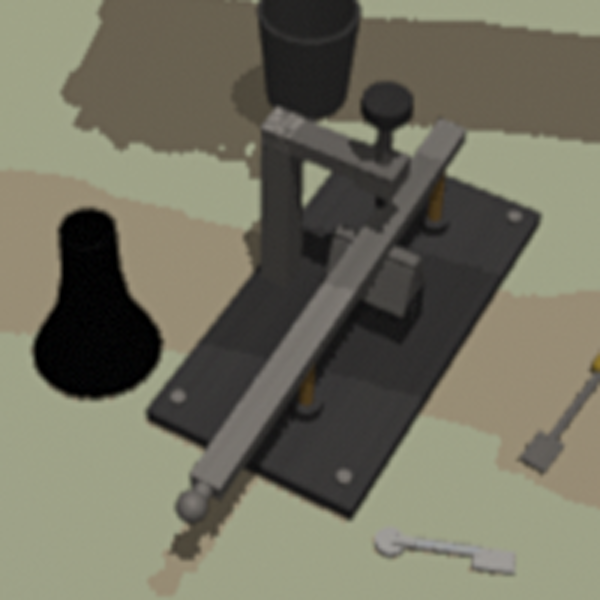

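The crop shows the bar tipped with its ball low at (192,503), the +y rest post at (308,390) and the column at (282,200). The plate measures 128 x 247 mm, as it should.
From this the edge is at about (522, 38) mm with yaw −13.5°, and the bar's middle is about 43 mm to the +y side. Next I move above the bar near its ball end.

Request:
{"op": "jog_arm", "data": {
  "commands": [
    [0.024,-0.0083,0,0,0,0],
    [0.024,-0.0083,0,0,0,0],
    [0.024,-0.0083,0,0,0,0],
    [0.024,-0.0083,0,0,0,0],
    [0.024,-0.0083,0,0,0,0],
    [0.024,-0.0083,0,0,0,0],
    [0.024,-0.0083,0,0,0,0],
    [0.024,-0.0083,0,0,0,0],
    [0,0,0.01,0,0,3.5],
    [0,0,0.02,0,0,3.5],
    [0,0,0.02,0,0,3.5],
    [0,0,0.02,0,0,3.5],
    [0,0,0.02,0,0,0],
    [0,0,0.02,0,0,0],
    [0,0,0,0,0,0],
    [0,0,0,0,0,0]
  ],
  "gripper": 0.05
}}

```text
t: 1.75
tool_pos: [558.6, 192.0, 121.6]
tcp_rot: [-0.0, 0.788, 0.616, -0.0]
contact_force: [0.7, 0.0, 1.4]
grip_width: 50.1
gripper_force: 0.0
```

```bash
python3 - <<'E'
from h import *
s=robot.state();print(s["t"],s["tool_pos"],s["tcp_rot"],s["contact_force"],s["grip_width"])
cv2.imwrite("pics/w1.png",robot.grab_frame("wrist"))
W=cal("wrist")
for p in((522,38,82),(567,230,66),(559,192,74)):print(pix(W,p))
E
```

```text
1.75 [558.58883572 192.00852872 121.55690577] [-6.79968914e-05  7.87992020e-01  6.15685399e-01 -2.46782996e-04] [0.70947214 0.03135606 1.3915322 ] 50.09384311038301
[320.72950036 468.69447944]
[316.40991478 199.98940267]
[318.82163458 264.89626642]
```

View pics/w1.png

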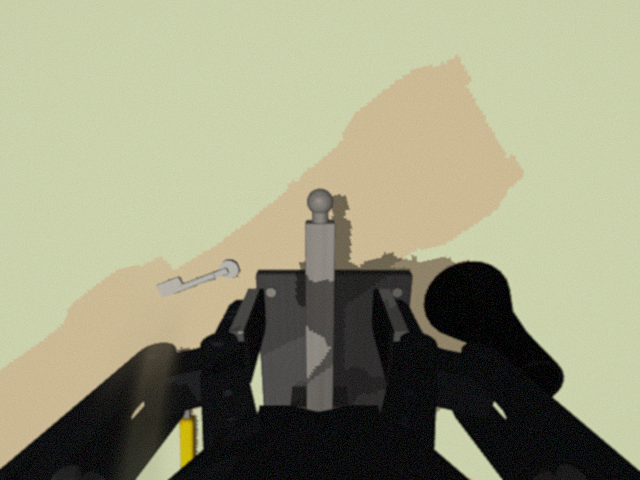

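The close view shows the ball at (320,201), where I predicted it, and the bar running straight down the image and square to the plate. I descend and grip gently.

Request:
{"op": "jog_arm", "data": {
  "commands": [
    [0,0,0.0125,0,0,0],
    [0,0,0.0125,0,0,0],
    [0,0,0.0125,0,0,0],
    [0,0,0.0125,0,0,0],
    [0,0,0.0125,0,0,0],
    [0,0,0.009,0,0,0],
    [0,0,0.002,0,0,0],
    [0,0,0,0,0,0],
    [0,0,0,0,0,0]
  ],
  "gripper": 0.03,
  "force": 20
}}

```text
t: 2.7
tool_pos: [558.9, 192.1, 48.2]
tcp_rot: [0.0, 0.788, 0.616, 0.0]
contact_force: [0.1, 0.0, 0.2]
grip_width: 30.2
gripper_force: 0.0
```

Request:
{"op": "jog_arm", "data": {
  "commands": [
    [0,0,0,0,0,0],
    [0,0,0,0,0,0],
    [0,0,0,0,0,0],
    [0,0,0,0,0,0],
    [0,0,0,0,0,0]
  ],
  "gripper": 0.016,
  "force": 20
}}

```text
t: 3.2
tool_pos: [558.9, 192.1, 48.0]
tcp_rot: [0.0, 0.788, 0.616, 0.0]
contact_force: [1.7, 0.5, 3.5]
grip_width: 17.2
gripper_force: 23.6
```

Request:
{"op": "jog_arm", "data": {
  "commands": [
    [-0.002,0,-0.0001,0,0,0],
    [-0.002,0,-0.0001,0,0,0],
    [-0.004,0,-0.0002,0,0,0],
    [-0.004,0,-0.0002,0,0,0],
    [-0.004,0,-0.0002,0,0,0],
    [-0.004,0,-0.0002,0,0,0]
  ]
}}

```text
t: 3.8
tool_pos: [554.0, 173.8, 49.2]
tcp_rot: [-0.0, 0.788, 0.616, 0.001]
contact_force: [2.3, 6.4, 3.3]
grip_width: 17.4
gripper_force: 23.6
```

Request:
{"op": "jog_arm", "data": {
  "commands": [
    [-0.004,0,-0.0002,0,0,0],
    [-0.004,0,-0.0002,0,0,0],
    [-0.004,0,-0.0002,0,0,0],
    [-0.004,0,-0.0002,0,0,0],
    [-0.004,0,-0.0002,0,0,0],
    [-0.003,0,-0.0002,0,0,0],
    [0,0,0,0,0,0],
    [0,0,0,0,0,0]
  ]
}}

```text
t: 4.6
tool_pos: [548.4, 151.0, 50.4]
tcp_rot: [-0.0, 0.788, 0.616, 0.001]
contact_force: [1.4, 4.0, 5.2]
grip_width: 17.5
gripper_force: 23.8
```

Request:
{"op": "jog_arm", "data": {
  "commands": [
    [0,0,0,0,0,0],
    [0,0,0,0,0,0],
    [0,0,0,0,0,0],
    [0,0,0,0,0,0],
    [0,0,0,0,0,0],
    [0,0,0,0,0,0],
    [0,0,0,0,0,0]
  ],
  "gripper": 0.034
}}

```text
t: 5.3
tool_pos: [548.1, 150.3, 49.9]
tcp_rot: [-0.0, 0.788, 0.616, -0.0]
contact_force: [-0.3, -0.6, 0.0]
grip_width: 33.9
gripper_force: 0.0
```

```bash
python3 - <<'E'
from h import *
s=robot.state();print(s["t"],s["tool_pos"],s["contact_force"],s["grip_width"])
a=robot.grab_frame("side");b=robot.grab_frame("wrist");cv2.imwrite("pics/s2.png",a);cv2.imwrite("pics/w2.png",b)
D=cal("side");W=cal("wrist")
ex=np.array([.972,-.233,0]);ey=np.array([.233,.972,0]);o=np.array([522,38,0])
for nm,t in(("+",-.05),("0",0),("-",.05)):
  # ball centre and far end top centre
  f=lambda y,z:o+ey*y+[0,0,70+z-y*t*-1]
  print(nm,[ (pix(D,f(y,z)).round(1).tolist(),pix(W,f(y,z)).round(1).tolist()) for y,z in((152,6),(140,12),(-140,12))])
c=np.hstack([cv2.resize(a[230:430,240:440],(400,400),interpolation=2),cv2.resize(b[80:480,120:520],(400,400))])
cv2.imwrite("pics/c2.png",c)
E
```

```text
5.3 [548.12800993 150.26114816  49.94998071] [-0.3213152  -0.58566086  0.04918808] 33.86473152641588
+ [([309.1, 375.5], [319.8, 242.9]), ([313.0, 367.2], [320.2, 278.1]), ([389.9, 253.7], [324.0, 715.3])]
0 [([309.0, 372.4], [319.9, 249.5]), ([313.0, 364.3], [320.3, 286.2]), ([389.6, 256.5], [323.9, 696.5])]
- [([309.0, 369.3], [320.0, 256.9]), ([313.0, 361.4], [320.3, 295.2]), ([389.3, 259.3], [323.7, 678.9])]
```

View pics/c2.png

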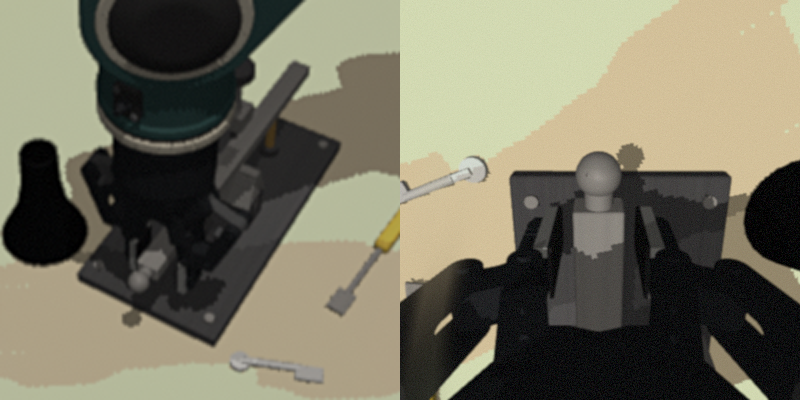

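The picture shows the bar between the open fingers with its ball at about (319,256) in the wrist view. The far end sits low on the −y rest, so it looks tipped to −y. I'll write a numeric ball check before moving back.

```bash
cat > ball.py <<'E'
from h import *
def ball(im,W):
    g=cv2.GaussianBlur(cv2.cvtColor(im,cv2.COLOR_BGR2GRAY),(3,3),0)
    c=cv2.HoughCircles(g,cv2.HOUGH_GRADIENT_ALT,1,30,param1=120,param2=.7,minRadius=14,maxRadius=34)
    if c is None:return None
    c=[x for x in c[0] if abs(x[0]-320)<25 and x[1]<340];out=[]
    for u,v,r in c:
        K,o,M=W;_,d=ray(W,u,v);d=d/np.linalg.norm(d)
        up,_=ray(W,u-r,v)[1],0;dn=ray(W,u+r,v)[1]
        h=np.arccos(up@dn/np.linalg.norm(up)/np.linalg.norm(dn))/2
        p=o+d*8/np.sin(h);q=p-[522,38,70]
        out.append(([round(float(a),1) for a in(u,v,r)],p.round(1).tolist(),"edge xyz",(q@[.972,-.233,0]).round(1),(q@[.233,.972,0]).round(1),q[2].round(1)))
    return out
E
cat > look.py <<'E'
from ball import *;import sys
s=robot.state();print(s["t"],s["tool_pos"].round(1),s["contact_force"].round(1),s["grip_width"])
b=robot.grab_frame("wrist");cv2.imwrite(f"pics/{sys.argv[1]}.png",b);print(ball(b,cal("wrist")))
a=robot.grab_frame("side");cv2.imwrite(f"pics/{sys.argv[1]}s.png",a)
E
python3 look.py t1
```

```text
5.4 [548.2 150.3  50. ] [ 0.2 -0.7  0.1] 34.084356783896496
[([317.0, 255.0, 21.5], [555.8, 183.8, 75.6], 'edge xyz', np.float64(-1.1), np.float64(149.6), np.float64(5.6))]
```

```bash
python3 - <<'E'
from h import *
D=cal("side");W=cal("wrist")
ex=np.array([.972,-.233,0]);ey=np.array([.233,.972,0]);o=np.array([522,38,0])
f=lambda x,y,z:o+ex*x+ey*y+[0,0,70+z]
for s,t in((43,-.05),(0,-.05),(0,0),(0,.05)):
    print(s,t,[pix(D,f(x,y+s,z+(y+s)*t)).round(1).tolist() for x,y,z in((-9,-140,12),(9,-140,12),(0,152,6))])
a=cv2.imread("pics/side0.png");b=cv2.imread("pics/t1s.png");w=cv2.imread("pics/t1.png")
cv2.imwrite("pics/c3.png",np.hstack([cv2.resize(x,(400,400),interpolation=2) for x in(b[240:320,345:425],w[215:295,280:360])]))
g=cv2.cvtColor(w,cv2.COLOR_BGR2GRAY)
for r in(250,254,258):print(g[r,285:352].tolist())
E
```

```text
43 -0.05 [[384.4, 270.3], [375.2, 266.9], [294.3, 397.4]]
0 -0.05 [[394.4, 255.3], [385.4, 252.0], [309.1, 375.5]]
0 0 [[394.1, 258.2], [385.1, 254.9], [309.0, 372.4]]
0 0.05 [[393.8, 261.0], [384.8, 257.7], [309.0, 369.3]]
[153, 152, 154, 153, 155, 158, 155, 156, 158, 155, 136, 106, 89, 92, 101, 106, 110, 110, 115, 115, 119, 122, 126, 120, 123, 130, 126, 128, 134, 133, 135, 133, 132, 136, 129, 127, 127, 131, 122, 122, 123, 119, 117, 115, 112, 112, 109, 106, 103, 96, 96, 86, 85, 78, 75, 68, 78, 77, 81, 81, 85, 83, 85, 86, 84, 80, 85]
[30, 40, 30, 33, 32, 34, 39, 27, 32, 39, 62, 84, 93, 97, 106, 109, 115, 121, 121, 124, 114, 105, 114, 124, 129, 131, 133, 132, 141, 140, 142, 148, 145, 144, 140, 134, 135, 130, 134, 129, 129, 127, 122, 123, 116, 117, 109, 114, 114, 105, 103, 95, 92, 89, 81, 65, 46, 28, 18, 20, 26, 17, 22, 29, 19, 22, 29]
[68, 62, 69, 66, 68, 64, 61, 68, 63, 65, 70, 83, 90, 98, 107, 109, 118, 119, 122, 124, 124, 126, 129, 129, 131, 133, 132, 138, 142, 142, 143, 147, 147, 147, 149, 146, 144, 141, 133, 138, 134, 128, 124, 116, 122, 118, 112, 113, 109, 106, 103, 96, 91, 81, 76, 64, 42, 31, 39, 40, 35, 33, 32, 33, 37, 33, 36]
```

View pics/c3.png

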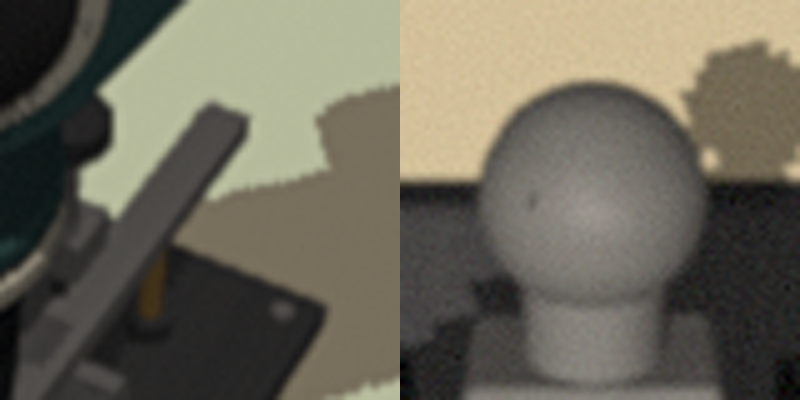

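The far end sits at (387–395, 260–264) in the side view, and the ball is 45 px wide, which puts it high. Both readings say the bar is tipped to −y. I grip again and move +11 mm.

Request:
{"op": "jog_arm", "data": {
  "commands": [
    [0,0,-0.005,0,0,0],
    [0,0,0,0,0,0]
  ]
}}

```text
t: 5.7
tool_pos: [548.5, 150.4, 55.6]
tcp_rot: [0.0, 0.788, 0.616, 0.0]
contact_force: [-0.1, 0.9, -0.1]
grip_width: 33.8
gripper_force: 0.0
```

Request:
{"op": "jog_arm", "data": {
  "commands": [
    [0,0,0,0,0,0],
    [0,0,0,0,0,0],
    [0,0,0,0,0,0],
    [0,0,0,0,0,0],
    [0.0025,0,-0.0001,0,0,0],
    [0.003,0,-0.0002,0,0,0],
    [0.003,0,-0.0001,0,0,0],
    [0.0025,0,-0.0001,0,0,0],
    [0,0,0,0,0,0],
    [0,0,0,0,0,0]
  ],
  "gripper": 0.016
}}

```text
t: 6.7
tool_pos: [550.9, 161.5, 55.5]
tcp_rot: [-0.0, 0.788, 0.616, 0.0]
contact_force: [-0.9, -0.1, -0.5]
grip_width: 17.5
gripper_force: 23.3
```

Request:
{"op": "jog_arm", "data": {
  "commands": [
    [0,0,0,0,0,0],
    [0,0,0,0,0,0],
    [0,0,0,0,0,0],
    [0,0,0,0,0,0],
    [0,0,0,0,0,0],
    [0,0,0,0,0,0],
    [0,0,0,0,0,0],
    [0,0,0,0,0,0]
  ],
  "gripper": 0.034
}}

```text
t: 7.5
tool_pos: [550.8, 161.0, 55.5]
tcp_rot: [-0.0, 0.788, 0.616, -0.0]
contact_force: [-0.1, -0.3, 0.2]
grip_width: 34.0
gripper_force: 0.0
```

```bash
cat > ball.py <<'E'
from h import *
from scipy.ndimage import map_coordinates
def fit(im,u=319.,v=254.,r=22.):
    g=cv2.GaussianBlur(cv2.cvtColor(im,cv2.COLOR_BGR2GRAY),(3,3),0).astype(float)
    h=cv2.HoughCircles(g.astype(np.uint8),cv2.HOUGH_GRADIENT_ALT,1,30,param1=120,param2=.6,minRadius=14,maxRadius=34)
    h=[] if h is None else [c for c in h[0] if abs(c[0]-320)<25 and 180<c[1]<340]
    if h:u,v,r=map(float,h[0])
    a=np.radians(np.r_[-15:196:3])
    for _ in range(4):
        rr=np.arange(r-5,r+5,.2);P=np.array([u,v])[:,None,None]+rr*np.array([np.cos(a),-np.sin(a)])[:,:,None]
        d=np.abs(np.gradient(map_coordinates(g,[P[1],P[0]],order=1),axis=1));k=d.argmax(1)
        x=P[0][range(len(a)),k];y=P[1][range(len(a)),k]
        w=np.ones(len(a),bool)
        for _ in range(5):
            A=np.c_[2*x,2*y,np.ones_like(x)][w];s=np.linalg.lstsq(A,(x*x+y*y)[w],rcond=None)[0]
            u,v=s[:2];r=np.sqrt(s[2]+u*u+v*v);e=np.abs(np.hypot(x-u,y-v)-r);w=e<max(.6,1.5*np.median(e))
    return u,v,r,w.mean()
def ball(im,W):
    u,v,r,w=fit(im);o=W[1]
    d=[ray(W,*p)[1] for p in((u,v),(u-r,v),(u+r,v))];d=[x/np.linalg.norm(x) for x in d]
    q=o+d[0]*8/np.sin(np.arccos(d[1]@d[2])/2)-[522,38,70]
    return np.round([u,v,r,w],2),"edge xyz",np.round([q@[.972,-.233,0],q@[.233,.972,0],q[2]],1)
E
python3 -c "
from ball import *
print(fit(cv2.imread('pics/t1.png')),fit(cv2.imread('pics/w2.png')))"
python3 look.py t2; tail -3 look.py >/dev/null
```

```text
(np.float64(318.0546374867822), np.float64(253.33736926589614), np.float64(22.611025841283926), np.float64(0.9154929577464789)) (np.float64(318.0472277800691), np.float64(253.23644024432468), np.float64(22.54060411347435), np.float64(0.9014084507042254))
7.5 [550.8 161.   55.5] [-0.1 -0.3  0.2] 33.98347079419495
(array([317.46, 247.12,  21.72,   0.97]), 'edge xyz', array([ -0.8, 163.8,  11.5]))
```

Both readings put the ball about 11.5 mm above the edge, so the bar is still tipped to −y. I move a further +6 mm.

Request:
{"op": "jog_arm", "data": {
  "commands": [
    [0,0,0,0,0,0],
    [0,0,0,0,0,0],
    [0,0,0,0,0,0],
    [0,0,0,0,0,0],
    [0.002,0,-0.0001,0,0,0],
    [0.002,0,-0.0001,0,0,0],
    [0.002,0,-0.0001,0,0,0],
    [0,0,0,0,0,0],
    [0,0,0,0,0,0]
  ],
  "gripper": 0.016
}}

```text
t: 8.5
tool_pos: [552.3, 167.0, 55.8]
tcp_rot: [-0.0, 0.788, 0.616, 0.0]
contact_force: [-1.1, -1.9, -1.2]
grip_width: 17.5
gripper_force: 23.3
```

Request:
{"op": "jog_arm", "data": {
  "commands": [
    [0,0,0,0,0,0],
    [0,0,0,0,0,0],
    [0,0,0,0,0,0],
    [0,0,0,0,0,0],
    [0,0,0,0,0,0],
    [0,0,0,0,0,0],
    [0,0,0,0,0,0],
    [0,0,0,0,0,0]
  ],
  "gripper": 0.034
}}

```text
t: 9.3
tool_pos: [552.3, 166.7, 55.7]
tcp_rot: [-0.0, 0.788, 0.616, -0.0]
contact_force: [-0.2, 1.1, 0.1]
grip_width: 34.4
gripper_force: 0.0
```

```bash
python3 look.py t3; python3 - <<'E'
from ball import *
print(fit(cv2.imread('pics/w1.png'),320,201,14))
E
```

```text
9.3 [552.3 166.7  55.7] [-0.2  1.1  0.1] 34.40661698394609
(array([318.12, 232.32,  19.6 ,   1.  ]), 'edge xyz', array([ -0.5, 171.1,  -2.6]))
(np.float64(319.7428932609823), np.float64(201.5162971027073), np.float64(13.365192663457456), np.float64(0.9154929577464789))
```

The ball dropped to −2.6 mm, so the bar is now tipped to +y and the balance point lies about midway. I move back 3 mm, lift the ball end to level while gripped, and release.

Request:
{"op": "jog_arm", "data": {
  "commands": [
    [0,0,0.002,0,0,0],
    [0,0,0.002,0,0,0],
    [0,0,0,0,0,0]
  ]
}}

```text
t: 9.7
tool_pos: [552.1, 166.7, 51.4]
tcp_rot: [-0.0, 0.788, 0.616, -0.0]
contact_force: [0.0, -0.7, 0.1]
grip_width: 34.3
gripper_force: 0.0
```

Request:
{"op": "jog_arm", "data": {
  "commands": [
    [0,0,0,0,0,0],
    [0,0,0,0,0,0],
    [0,0,0,0,0,0],
    [0,0,0,0,0,0],
    [-0.001,0,-0.001,0,0,0],
    [-0.001,0,-0.001,0,0,0],
    [-0.001,0,-0.001,0,0,0],
    [0,0,-0.001,0,0,0],
    [0,0,-0.001,0,0,0],
    [0,0,-0.001,0,0,0],
    [0,0,0,0,0,0],
    [0,0,0,0,0,0],
    [0,0,0,0,0,0]
  ],
  "gripper": 0.016
}}

```text
t: 11.0
tool_pos: [551.5, 163.7, 57.7]
tcp_rot: [0.0, 0.788, 0.616, -0.0]
contact_force: [-0.0, -0.8, -2.2]
grip_width: 17.6
gripper_force: 23.0
```

Request:
{"op": "jog_arm", "data": {
  "commands": [
    [0,0,0,0,0,0],
    [0,0,0,0,0,0],
    [0,0,0,0,0,0],
    [0,0,0,0,0,0],
    [0,0,0,0,0,0],
    [0,0,0,0,0,0],
    [0,0,0,0,0,0],
    [0,0,0,0,0,0],
    [0,0,0,0,0,0],
    [0,0,0,0,0,0]
  ],
  "gripper": 0.034
}}

```text
t: 12.0
tool_pos: [551.6, 163.9, 57.8]
tcp_rot: [0.0, 0.788, 0.616, -0.0]
contact_force: [1.4, 0.5, 0.7]
grip_width: 34.1
gripper_force: 0.0
```

```bash
python3 look.py t4
```

```text
12.0 [551.6 163.9  57.8] [1.4 0.5 0.7] 34.061923494174046
(array([318.2 , 236.74,  20.5 ,   1.  ]), 'edge xyz', array([ -0.5, 168.2,   5.7]))
```

The ball is 5.7 mm above the edge and level would be 6, so the bar is balanced. I lift the hand clear.

Request:
{"op": "jog_arm", "data": {
  "commands": [
    [0,0,-0.005,0,0,0],
    [0,0,-0.01,0,0,0],
    [0,0,-0.015,0,0,0],
    [0,0,-0.02,0,0,0],
    [0,0,-0.02,0,0,0],
    [0,0,-0.02,0,0,0],
    [0,0,-0.02,0,0,0],
    [0,0,-0.02,0,0,0],
    [0,0,-0.02,0,0,0],
    [0,0,-0.02,0,0,0],
    [0,0,-0.01,0,0,0],
    [0,0,0,0,0,0],
    [0,0,0,0,0,0]
  ]
}}

```text
t: 13.4
tool_pos: [551.3, 163.8, 237.5]
tcp_rot: [-0.0, 0.788, 0.616, -0.0]
contact_force: [-0.7, -0.3, 0.3]
grip_width: 34.2
gripper_force: 0.0
```

```bash
python3 - <<'E'
from h import *
s=robot.state();print(s["t"],s["tool_pos"],s["contact_force"])
for n in("side","wrist"):cv2.imwrite(f"pics/{n}5.png",robot.grab_frame(n))
W=cal("wrist");D=cal("side");ey=np.array([.233,.972,0]);o=np.array([522,38,0])
print("knob pred",pix(W,[522,38,185]),pix(D,[522,38,185]))
for t in(-.05,0,.05):print([pix(D,o+ey*y+[0,0,70+z+y*t]).round(1).tolist() for y,z in((168,6),(-124,12))])
a=cv2.imread("pics/side5.png");b=cv2.imread("pics/wrist5.png")
cv2.imwrite("pics/c5.png",np.hstack([cv2.resize(a[235:425,235:425],(400,400),interpolation=2),cv2.resize(b,(400,300)).repeat(1,0) if 0 else cv2.copyMakeBorder(cv2.resize(b,(400,300)),0,100,0,0,0)]))
E
```

```text
13.4 [551.31727981 163.76507704 237.45968678] [-0.65063296 -0.33219698  0.27708235]
knob pred [321.76618747 423.82529858] [357.8616561  259.75030186]
[[303.7, 383.5], [386.2, 259.1]]
[[303.6, 380.1], [385.9, 261.7]]
[[303.6, 376.6], [385.6, 264.2]]
```

View pics/c5.png

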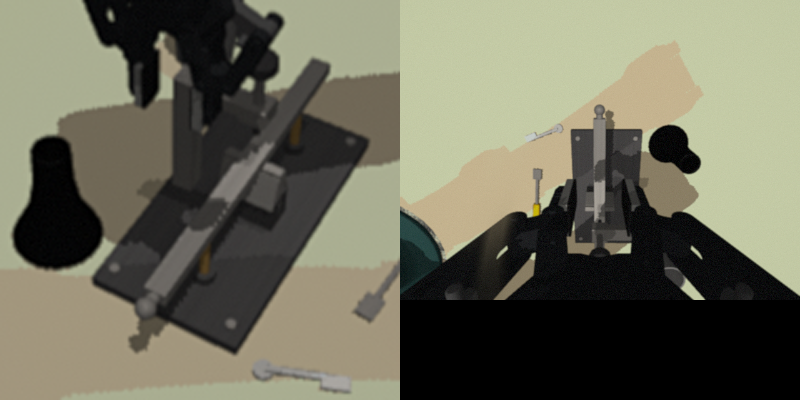

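The side view shows the bar level, with its ball at (305,380) against a predicted (304,380), and the bar clear of both rests. The knob is where I expected it. I shut the fingers and go over the knob.

Request:
{"op": "jog_arm", "data": {
  "commands": [
    [-0.01,0.0024,0,0,0,0],
    [-0.02,0,0,0,0,0],
    [-0.02,0,0,0,0,0],
    [-0.02,0,0,0,0,0],
    [-0.02,0,0,0,0,0],
    [-0.02,0,0,0,0,0],
    [-0.0125,0,0,0,0,0],
    [-0.006,0,0,0,0,0],
    [0,0,0.005,0,0,0],
    [0,0,0.01,0,0,0],
    [0,0,0.01,0,0,0],
    [0,0,0.01,0,0,0],
    [0,0,0.005,0,0,0],
    [0,0,0,0,0,0],
    [0,0,0,0,0,0]
  ],
  "gripper": 0
}}

```text
t: 15.0
tool_pos: [522.9, 38.7, 197.8]
tcp_rot: [-0.0, 0.788, 0.616, -0.0]
contact_force: [0.6, 0.4, 1.0]
grip_width: 0.6
gripper_force: 0.0
```

```bash
python3 - <<'E'
from h import *
s=robot.state();print(s["t"],s["tool_pos"],s["contact_force"],s["grip_width"])
a=robot.grab_frame("side");cv2.imwrite("pics/side6.png",a)
b=robot.grab_frame("scene");cv2.imwrite("pics/scene6.png",b)
cv2.imwrite("pics/c6.png",np.hstack([cv2.resize(a[210:310,310:410],(400,400),interpolation=2),cv2.resize(b[190:290,290:390],(400,400),interpolation=2)]))
E
```

```text
15.0 [522.89710814  38.70984218 197.803992  ] [0.59892233 0.38185493 0.9691187 ] 0.5543964875591566
```

View pics/c6.png

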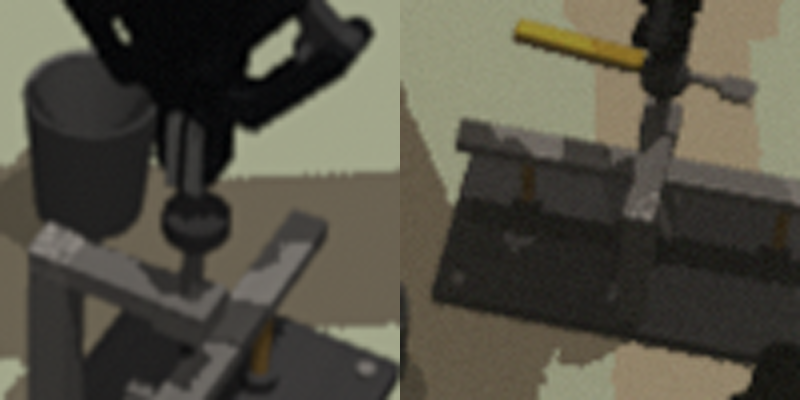

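The fingertips are over the knob's centre in both views, to within about 2 mm. I push down in stages.

Request:
{"op": "jog_arm", "data": {
  "commands": [
    [0,0,0.004,0,0,0],
    [0,0,0.004,0,0,0],
    [0,0,0.003,0,0,0],
    [0,0,0.003,0,0,0],
    [0,0,0.003,0,0,0],
    [0,0,0.003,0,0,0],
    [0,0,0,0,0,0]
  ]
}}

```text
t: 15.8
tool_pos: [522.7, 38.6, 177.4]
tcp_rot: [-0.0, 0.788, 0.616, -0.0]
contact_force: [-0.0, -0.2, -0.5]
grip_width: -0.3
gripper_force: 0.0
```

Request:
{"op": "jog_arm", "data": {
  "commands": [
    [0,0,0.003,0,0,0],
    [0,0,0.003,0,0,0],
    [0,0,0.003,0,0,0],
    [0,0,0.001,0,0,0],
    [0,0,0,0,0,0]
  ]
}}

```text
t: 16.3
tool_pos: [522.7, 38.6, 167.5]
tcp_rot: [-0.0, 0.788, 0.616, -0.0]
contact_force: [0.5, 0.0, -0.4]
grip_width: 0.3
gripper_force: 0.0
```

Request:
{"op": "jog_arm", "data": {
  "commands": [
    [0,0,0.001,0,0,0],
    [0,0,0.001,0,0,0]
  ]
}}

```text
t: 16.5
tool_pos: [522.7, 38.6, 165.7]
tcp_rot: [-0.0, 0.788, 0.616, -0.0]
contact_force: [-1.0, 0.3, 2.5]
grip_width: -0.3
gripper_force: 0.7
```

Request:
{"op": "jog_arm", "data": {
  "commands": [
    [0,0,0.001,0,0,0],
    [0,0,0.001,0,0,0]
  ]
}}

```text
t: 16.7
tool_pos: [522.8, 38.6, 163.7]
tcp_rot: [-0.0, 0.788, 0.616, -0.0]
contact_force: [-1.5, 0.7, 1.3]
grip_width: -0.2
gripper_force: 0.7
```

The pin is moving with about 2 N of resistance. I continue in small steps until it meets the bar.

Request:
{"op": "jog_arm", "data": {
  "commands": [
    [0,0,0.0005,0,0,0],
    [0,0,0.0005,0,0,0]
  ]
}}

```text
t: 16.9
tool_pos: [522.8, 38.6, 162.7]
tcp_rot: [-0.0, 0.788, 0.616, -0.0]
contact_force: [-1.4, 0.1, 1.7]
grip_width: 0.0
gripper_force: 0.7
```

Request:
{"op": "jog_arm", "data": {
  "commands": [
    [0,0,0.0004,0,0,0],
    [0,0,0.0004,0,0,0]
  ]
}}

```text
t: 17.1
tool_pos: [522.8, 38.6, 162.0]
tcp_rot: [-0.0, 0.788, 0.616, -0.0]
contact_force: [-1.7, -0.6, 5.9]
grip_width: 0.2
gripper_force: 2.7
```

Request:
{"op": "jog_arm", "data": {
  "commands": [
    [0,0,0.0002,0,0,0],
    [0,0,0,0,0,0],
    [0,0,0,0,0,0]
  ]
}}

```text
t: 17.4
tool_pos: [522.8, 38.6, 161.9]
tcp_rot: [0.0, 0.788, 0.616, 0.0]
contact_force: [-3.3, -0.4, 5.2]
grip_width: -0.3
gripper_force: 2.7
```

Request:
{"op": "jog_arm", "data": {
  "commands": [
    [0,0,0.0002,0,0,0],
    [0,0,0,0,0,0],
    [0,0,0,0,0,0]
  ]
}}

```text
t: 17.7
tool_pos: [522.8, 38.6, 161.9]
tcp_rot: [0.0, 0.788, 0.616, 0.0]
contact_force: [-3.9, 0.4, 8.2]
grip_width: 0.1
gripper_force: 3.7
```

Request:
{"op": "jog_arm", "data": {
  "commands": [
    [0,0,-0.0005,0,0,0],
    [0,0,-0.001,0,0,0],
    [0,0,-0.002,0,0,0],
    [0,0,-0.005,0,0,0],
    [0,0,-0.01,0,0,0],
    [0,0,-0.02,0,0,0],
    [0,0,-0.02,0,0,0],
    [0,0,-0.02,0,0,0],
    [0,0,0,0,0,0],
    [0,0,0,0,0,0],
    [0,0,0,0,0,0]
  ]
}}

```text
t: 18.8
tool_pos: [522.5, 38.5, 239.8]
tcp_rot: [-0.0, 0.788, 0.616, -0.0]
contact_force: [0.7, -0.1, -0.1]
grip_width: -0.2
gripper_force: 0.0
```

```bash
python3 - <<'E'
from h import *
a=robot.grab_frame("side");cv2.imwrite("pics/side7.png",a)
b=cv2.imread("pics/side5.png")
cv2.imwrite("pics/c7.png",np.hstack([cv2.resize(x[235:425,235:425],(400,400),interpolation=2) for x in(b,a)]))
E
```

```text
(no output)
```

View pics/c7.png

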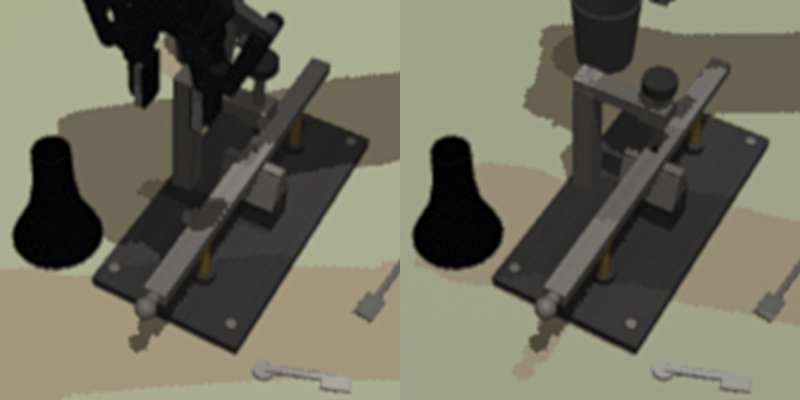

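The pin is down. The bar sits exactly as before, with its ball at crop (546,307) against (147,306) earlier, level and clear of both rests. I hand the job in.

```bash
python3 -c "
from bench import robot;print(robot.job_done())"
```

```text
the job is handed in; nothing more can be done
None
```

I handed the job in at about 19 s: the bar looked balanced level on the knife edge and clear of both rests, with the hand off it. I had pressed the marking pin onto it at about 8 N and left it down; no verdict came back.

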